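# Push the filter tube home in the tilt-out bin's fitting

## Task

Tilt the white bin under the oak shelf out until it meets its stop, then take the light grey intake tube from its black holder and push its plain end into the push-fit fitting inside the bin, past the drag of the seal until it bottoms, without forcing it any further. Let go and leave the bin fully open, with the valve, the jar, the feeding ring and the rock cave as they were.

Things in the scene. Friction and masses are not known exactly. Their poses are not given: they have to be found in the camera images.
- stand: Low oak stand, fixed, 195 mm deep, 360 mm wide, 190 mm high, its shelf 18 mm thick. Origin: under its centre, on the work surface; x points to its back, y to its left as the robot sees it, z up. The bin is in its front 60 mm to the left of centre, the valve 100 mm to the right of centre. The shelf's front edge is 95 mm ahead of the origin.
- bin (a joint): Tilt angle of the white plastic bin (165 mm wide) in the stand: 0 closed, 0.5 rad fully out at its stop. It is hinged below (see bin_hinge); its top swings forward and down towards the robot. The hinge is stiff and stays where it is left; opening takes about 3 N at the handle.
- bin_hinge (a point): Point on the bin's hinge axis, midway along its width, 50 mm above the work surface. The hinge axis runs along the stand's y. The frame turns with the bin.
- handle (a point): Middle of the bin's round steel bar handle, 12 mm thick, 120 mm long, parallel to the hinge, on two posts 55 mm either side of the middle; its axis is 46 mm in front of the bin's front panel. In the bin's frame it is 101 mm ahead of and 130 mm above the hinge; the front panel's top edge is 140 mm above the hinge. The frame turns with the bin.
- mouth (a point): Centre of the rim of the grey plastic push-fit fitting in the bin (ribbed nut, 52 mm wide). The frame turns with the bin: z points out along the bore, y along the hinge. In the bin's frame 10 mm ahead of and 90 mm above the hinge; closed, the shelf covers it; fully out, the bore leans 0.5 rad towards the robot. A funnel 32 mm wide narrows over 6 mm to the 24.5 mm bore.
- seal (a joint): How far the tube has pushed the seal in the fitting's bore: 0 untouched, 0.014 m bottomed; stays where pushed. The untouched seal lies 18 to 30 mm below the rim (it differs and cannot be seen); the tube then goes 14 mm further against a steady drag of about 10 N to a hard bottom. Pushing along the bore holds the bin against its stop.
- tube: Light grey rigid plastic tube, 22 mm outside diameter, 170 mm long, 0.12 kg. It stands upright in the holder. Origin: centre of its plain lower end; z runs along it to the upper end, which has small black slots from 133 to 157 mm up. Round, so its turn about z does not matter.
- tube_mid (a point): Centre of the tube, half-way up, 85 mm from either end.
- tube_end (a point): Centre of the tube's plain (lower) end face, which has a 2 mm chamfer; z points up along the tube.
- rack: Black plastic holder block for the tube, 90 x 90 x 60 mm, fixed, with a 25 mm hole 50 mm deep in the middle of its top. Origin: centre of its underside. It stands to the left or to the right of the bin.
- cave: Black ceramic rock cave, an arch about 100 x 130 x 88 mm, 0.7 kg, on the work surface on the side opposite the tube holder; not to be moved. Origin: centre of its underside.
- jar: Empty glass specimen jar, 68 mm wide, 90 mm high, on the shelf above the valve; not to be moved. Origin: centre of its underside.
- feedring: White plastic feeding ring, 90 mm wide, 12 mm high, lying on the shelf behind the bin's handle; not to be moved. Origin: centre of its underside.
- valve_edge (a point): End of the grip of the grey knob valve on the stand's front, 24 mm off the knob's axis; the knob (52 mm wide, 95 mm above the work surface) sticks out 44 mm. Not to be turned.
Mind the look-alikes: they are no part of the job. What is meant by the tube is not green or orange, and is the larger of those in its own colour.

How it is judged (in metres and radians):
On the way, in this order (a step that is already met when the one before it is completed fails the run):
1. the bin is tilted out to its stop (value of joint bin above 0.47 rad), for 0.2 s.
2. the tube is pushed past the seal to the bottom of the fitting (value of joint seal above 0.0125 m and distance between tube_end and mouth below 0.05 m), for 0.1 s.
At the end, for the whole second after the job is handed in: The bin is out to its stop (over 0.47 of 0.5 rad); the tube's plain end is in the fitting's bore (within 6 mm of its axis, at least 29 mm below the rim, tube within 0.2 rad of the bore), the seal pushed to within 1.5 mm of the bottom (over 12.5 of 14 mm), and the tube is at rest (value of joint bin above 0.47 rad and value of joint seal above 0.0125 m and z of tube_end in the frame of mouth below -0.029 m and x of tube_end in the frame of mouth between -0.006 and 0.006 m and y of tube_end in the frame of mouth between -0.006 and 0.006 m and angle between the z axis of tube and the z axis of mouth, either way round below 0.2 rad and linear speed of tube below 0.02 m/s); the robot touches nothing.
It fails at once if the tube is forced: more than 60 N between tube and fitting (contact force between tube and stand above 60 N).
It fails at once if the jar is moved by more than 20 mm or tipped (distance of jar from where it was at the start of the episode above 0.02 m or angle between jar's own z axis and vertical above 0.5 rad).
It fails at once if the feeding ring is moved by more than 20 mm (distance of feedring from where it was at the start of the episode above 0.02 m).
It fails at once if the rock cave is moved by more than 20 mm (distance of cave from where it was at the start of the episode above 0.02 m).
It fails at once if the valve is turned by more than about 0.4 rad (distance of valve_edge from where it was at the start of the episode above 0.01 m).
It also fails if it takes over 64 s, if anything falls off the work surface, if the arm or the gripper's body presses on something with over 40 N, if the wrist force passes 120 N, or if a joint passes its speed limit or range.

## Robot

A 6-joint arm with a two-finger parallel gripper is mounted at the origin on the work surface. World frame = base frame: x ahead of the robot, y to its left, z up, the work surface at z = 0. Lengths are in mm, angles in rad, forces in N, time in s.
With the tool pointing down it reaches from about 250 to 850 mm from the base axis. Payload 12.5 kg.
Tool frame: the origin (TCP) lies midway between the tips of the shut fingers; the grasp point (between the pads) lies 19 mm behind it (env.grip_depth is the distance from the TCP to the grasp point, in mm); z points along the fingers, y is the line along which they close (so a half turn about z gives the same grasp; the last joint's range is limited). The gripper opens to 93 mm and grips with 3 to 60 N. Pads are 15 mm wide; open, the fingers measure 128 mm over their backs; the gripper's body (75 mm by 188 mm) begins 65 mm behind the grasp point.
Start: joints at [1.185, 0.351, 1.652, -0, 1.139, -0.085], TCP at [162.925, 525.3, 218.633] pointing down, gripper open.
Joint ranges: [-2.75, 2.75], [-0.79, 2.1], [0.01, 2.65], [-1.57, 4.71], [0.07, 3.14], [-2.87, 2.87]. Speed limits (rad/s): [2.22, 2.22, 2.79, 3.14, 3.14, 3.14].

## Interface

Orientations are given as a unit quaternion [w, x, y, z].
In Python, from station import env gives the robot as it stands. Calls block until the motion is done:
- env.reach(position, orientation): joint-space move of the TCP to a pose.
- env.servo_line(position, frame=None, feed=150): straight line of the TCP; frame=None keeps the orientation; feed is the mean speed in mm/s.
- env.goto_joints(angles): joint-space move.
- env.gripper_to(opening, grip_force=None): opening from 0.0 (shut) to 1.0 (fully open); grip_force is the grip in N (None keeps the last); returns when the fingers have stopped.
- env.dwell(seconds).
- env.solve_ik(position, orientation): joint angles nearest the present ones, or None.
- env.read_camera(name): name is "scene" or "top"; returns a dict with "img" (480x640x3 uint8, red, green, blue), "vertical_fov" (degrees; the focal length in pixels is half the picture's height over the tangent of half this angle, whatever the lens; pixels are square), "cx", "cy" (the principal point, pixels), "k1" (the pictures are not rectified: a ray, as slopes to the right and down, at radius r is drawn at 1 + k1 r^2 times it, then the intrinsics apply), "R" (3x3) and "t" (3): a world point X has camera coordinates R X + t. Camera axes: x right, y down, z forward; pixel columns grow to the right and rows downward; lengths in mm; the calibration is good to about 2 mm. A picture is of the moment at which its call begins. There is no depth.
A pose or a line that the arm cannot do raises env.IKError and nothing moves.
- env.job_done(): hands the job in; it is judged then, once.
Trained networks look in a picture, given as the dict that the camera call returned (one of the last four; its "shot" number tells which), for a name from the list of things; names that differ only in an ending like _2 or _b are one class to them, and where a whole thing is asked for, a point or a joint stands for the part that bears it (a point fixed in the world has none). Each returns a list of dicts, best first, with "confidence" (0 to 1); they miss things now and then, are a little off and sometimes report something else, mostly with a low value. They report only what shows in the picture. A call takes as long as a camera call. They do not tell look-alikes from the thing itself.
- env.cut_out(picture, name): "mask" (480x640 bool, what is visible of it).
- env.spot_point(picture, name): "centre" ([x, y, z] in mm, in the coordinates of the camera as it stood for that picture, good to about 4 mm: a listed point, or the origin of a listed thing).
Readings, each from a call of its own:
- env.read_t(): time.
- env.read_q(): joint angles.
- env.read_joint_vel(): joint speeds.
- env.read_tau(): joint torques, N m.
- env.read_tcp_pos(): TCP position.
- env.read_tcp_rot(): TCP orientation.
- env.read_contact_force(): force on the tool from outside, world axes, zero at the start.
- env.read_moment(): the same for the moment, N m.
- env.read_gripper_width(): opening from 0.0 (shut) to 1.0 (fully open).
- env.read_gripper_force(): force on a finger pad.
Only numpy, scipy, OpenCV 4.12 (cv2) and the standard library are available. Lean on these libraries where they do the work, as an engineer would, in place of code of your own. Each camera call takes 0.05 s, during which the arm holds its last target. There are 200 camera calls.

## Working session

There is one attempt and no reset: what is moved stays moved. The work goes in short steps, each a Python script; the robot and the scene stay as the last script left them, time stands still between calls to the robot, and variables do not carry over. Pictures are saved under pics/ and viewed, at most 10 in all, crops included, and the job is handed in when it is done.

```bash
mkdir -p pics; ls
cat > h.py <<'E'
import numpy as np, cv2
from station import env
def cam(n): return env.read_camera(n)
def world(p,c): return np.array(p['R']).T@(np.array(c)-np.array(p['t']))
def proj(p,X):
    c=np.array(p['R'])@np.array(X)+np.array(p['t']); s=c[:2]/c[2]; s=s*(1+p['k1']*(s@s))
    f=240/np.tan(np.radians(p['vertical_fov'])/2); return np.array([p['cx'],p['cy']])+f*s
def ray(p,u,v):
    f=240/np.tan(np.radians(p['vertical_fov'])/2); d=np.array([(u-p['cx'])/f,(v-p['cy'])/f]); s=d.copy()
    for _ in range(30): s=d/(1+p['k1']*(s@s))
    R=np.array(p['R']); return -R.T@np.array(p['t']), R.T@np.r_[s,1]
def onz(p,u,v,z):
    o,d=ray(p,u,v); return o+d*(z-o[2])/d[2]
def save(p,n): cv2.imwrite('pics/'+n,cv2.cvtColor(p['img'],cv2.COLOR_RGB2BGR))
E
python3 - <<'E'
from h import *
np.set_printoptions(precision=1,suppress=True)
ims=[]
for n in ['scene','top']:
    p=cam(n); save(p,n+'0.png')
    print(n,world(p,[0,0,0]))
    for k in ['stand','bin_hinge','handle','mouth','tube','tube_mid','tube_end','rack','cave','jar','feedring','valve_edge']:
        for r in env.spot_point(p,k): 
            w=world(p,r['centre']); print(k,w,proj(p,w),round(r['confidence'],2))
print(env.read_t(), env.read_tcp_rot())
E
```

```text
pics
scene [1178.4  465.4  931.9]
handle [558.9  -6.  175.9] [314.4 222.5] 0.78
tube [390.5 312.4   0.2] [453.6 285. ] 0.81
tube [581.8 293.8   3.7] [411.9 332.5] 0.73
tube [579.3 383.9   2. ] [447.7 352.4] 0.73
tube [484.6 344.5   9.2] [450.2 313.9] 0.57
tube_mid [392.1 314.   84. ] [461.2 264.5] 0.95
tube_mid [582.4 383.4  63.6] [452.5 338.9] 0.75
tube_mid [486.2 344.6  10.8] [450.1 314. ] 0.73
tube_mid [578.9 299.5  60.4] [418.3 319.3] 0.7
tube_mid [484.4 346.9  95.7] [458.9 292.6] 0.67
tube_end [579.3 385.5  -1.2] [448.1 353.5] 0.61
tube_end [576.  297.8   2.7] [414.5 331.9] 0.58
rack [478.6 341.4   4.9] [449.7 312.6] 0.78
rack [772.  -10.5 188.2] [252.4 274.5] 0.58
cave [ 465.9 -321.7   -0.5] [250.4 204.5] 0.67
jar [ 722.8 -181.   187.4] [211.8 228. ] 0.71
feedring [771. -10. 192.] [252.7 273.2] 0.8
feedring [ 465.9 -322.4    1.7] [250.2 203.9] 0.5
top [ 416.9   14.3 1165. ]
stand [ 594.8 -142.1   83.7] [401.6 236.3] 0.64
stand [774.5 -10.1 193.7] [346.8 142.5] 0.55
bin_hinge [665.3  -9.2  49.5] [343.6 207.9] 0.78
handle [561.7  -9.  175.2] [344.  243.5] 0.77
mouth [651.6  -7.8 
[... 382 characters left out ...]
39.5] 0.61
tube_mid [397.1 309.1  84.1] [198.7 318.9] 0.58
tube_mid [ 728.9 -182.9  190.4] [428.6 165.7] 0.53
tube_end [389.4 310.5   0.7] [207.4 321.8] 0.69
tube_end [584.1 381.    0.3] [183.8 240.8] 0.66
tube_end [582.6 294.8   2.4] [218.5 242.2] 0.54
tube_end [649.6 -11.4 139.9] [345.5 206. ] 0.38
rack [483.5 344.5  -5. ] [196.5 282.3] 0.56
cave [ 472.  -322.3    3. ] [471.7 293.8] 0.75
cave [652.3  -9.3 139.4] [344.6 204.8] 0.19
jar [ 730.4 -185.   188.1] [429.4 165.4] 0.86
jar [487.9 344.2  95. ] [184.4 277.4] 0.18
feedring [772.  -10.4 194. ] [347.  143.6] 0.77
feedring [482.9 343.6   9. ] [195.3 282.2] 0.62
valve_edge [ 597.6 -142.5   82.7] [401.8 235.2] 0.89
1.3 [-0.   0.1  1.  -0. ]
```

Run:
```python
import cv2
a=cv2.imread('pics/scene0.png');b=cv2.imread('pics/top0.png')
c=cv2.resize(a[190:380,360:560],None,fx=3,fy=3,interpolation=cv2.INTER_CUBIC)
cv2.imwrite('pics/crop_s.png',c)
```

```text
(no output)
```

View pics/scene0.png

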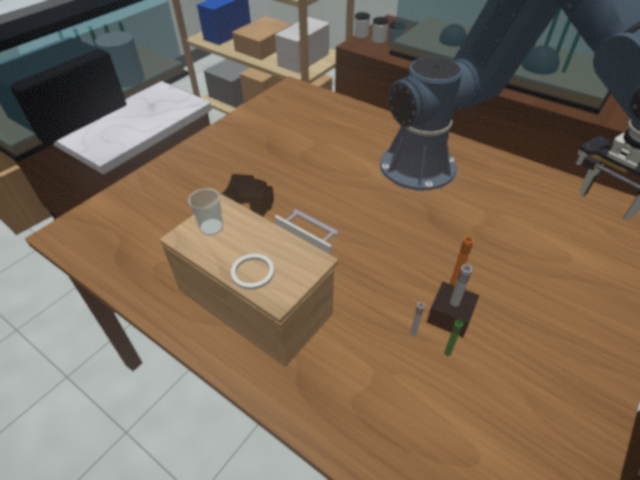

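View pics/top0.png

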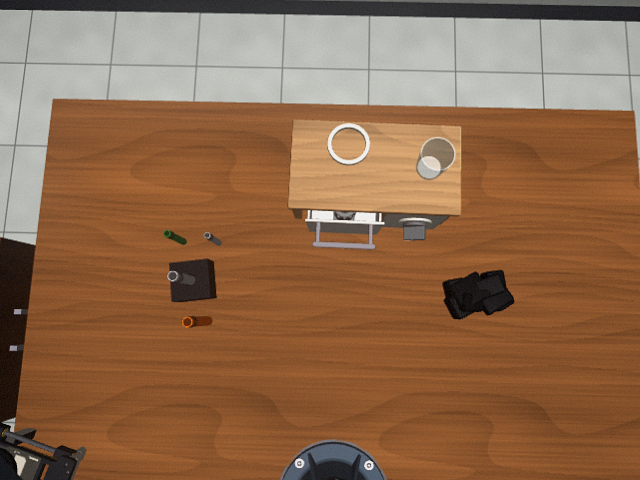

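View pics/crop_s.png

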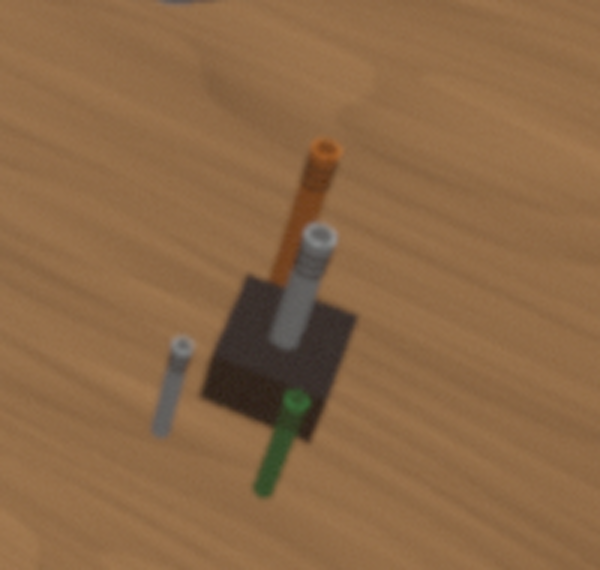

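The tubes in the scene view are orange at (465,243), large light grey in the holder at (466,270), small grey at (420,305) and green at (458,325). The grey one in the black holder is the larger of the two greys, and the crop confirms it. The bin is closed, with its bar handle at about (344,244) in the top view. Next I'll refine the poses of the stand, handle and tube from the saved pixels.

```bash
cat > m.py <<'E'
from h import *
from scipy.optimize import least_squares
np.set_printoptions(precision=2,suppress=True)
P={n:cam(n) for n in['scene','top']}
def sub(p,pts,w=4):
    g=cv2.cvtColor(p['img'],cv2.COLOR_RGB2GRAY)
    return cv2.cornerSubPix(g,np.float32(pts).reshape(-1,1,2),(w,w),(-1,-1),(3,50,.01)).reshape(-1,2)
# order FL, FR, BL, BR on shelf top z=190
loc=np.array([[-97.5,180],[-97.5,-180],[97.5,180],[97.5,-180]])
px={'top':sub(P['top'],[(289,208),(461,214),(294,120),(461,126)]),'scene':sub(P['scene'],[(336,262),(225,196),(281,322),(162,241)])}
print(px)
def corners(s):
    c,q=np.cos(s[2]),np.sin(s[2]); return np.c_[loc@np.array([[c,q],[-q,c]])+s[:2],np.full(4,190)]
def res(s,names=('top','scene')): return np.concatenate([(np.array([proj(P[n],X) for X in corners(s)])-px[n]).ravel() for n in names])
for names in [('top',),('scene',),('top','scene')]:
    r=least_squares(res,[735,-75,0],args=(names,),loss='soft_l1',x_scale=[100,100,1]); print(names,r.x,'\n',res(r.x,names).reshape(-1,2))
t=P['top']
print('handle ends',onz(t,314,244,180),onz(t,375,246,180))
# tube: rim centre triangulate at z=180
print('rim',onz(t,173.5,277,180),onz(P['scene'],466,270,180))
for n in P:
    for k in ['tube','tube_mid']:
        for r in env.spot_point(P[n],k):
            w=world(P[n],r['centre'])
            if abs(w[0]-485)<30: print(n,k,w,r['confidence'])
    for r in env.spot_point(P[n],'handle'): print(n,'handle',world(P[n],r['centre']))
    for k in ['rack']:
        r=env.spot_point(P[n],k); print(n,k,world(P[n],r[0]['centre']) if r else 0)
    a=P[n]['img']
a=P['top']['img'][100:300,150:400]; b=P['scene']['img'][180:340,150:350]
A=cv2.resize(a,None,fx=3,fy=3,interpolation=2); cv2.imwrite('pics/cr_top.png',A[:,:,::-1])
print(env.read_t())
E
python3 m.py
```

```text
{'top': array([[288.55, 207.33],
       [459.85, 214.5 ],
       [293.3 , 119.41],
       [460.59, 126.12]], dtype=float32), 'scene': array([[337.59, 259.55],
       [225.  , 196.  ],
       [279.32, 320.04],
       [159.49, 239.18]], dtype=float32)}
('top',) [725.49 -71.21  -0.02] 
 [[-1.2   0.49]
 [ 1.19  0.67]
 [-0.73 -0.7 ]
 [ 0.71 -0.67]]
('scene',) [725.28 -67.53  -0.03] 
 [[ 1.37  0.43]
 [-2.73 -2.22]
 [ 0.11  0.52]
 [-0.12 -0.67]]
('top', 'scene') [725.44 -69.49  -0.02] 
 [[-2.17  0.21]
 [ 0.2   0.95]
 [-1.37 -0.95]
 [ 0.06 -0.39]
 [ 0.65 -0.28]
 [-3.74 -2.38]
 [-0.23 -0.12]
 [-0.94 -0.67]]
handle ends [558.31  53.36 180.  ] [557.24 -73.1  180.  ]
rim [482.58 340.46 180.  ] [489.53 345.92 180.  ]
scene tube [485.73 345.54  10.37] 0.96
scene tube_mid [483.65 346.71  95.42] 0.87
scene handle [559.68  -5.92 173.78]
scene rack [483.69 339.78   5.26]
top tube [483.75 341.98  10.11] 0.68
top tube_mid [491.2  344.07  96.21] 0.53
top handle [558.79  -8.48 176.22]
top rack [485.02 342.09  -1.03]
1.8
```

View pics/cr_top.png

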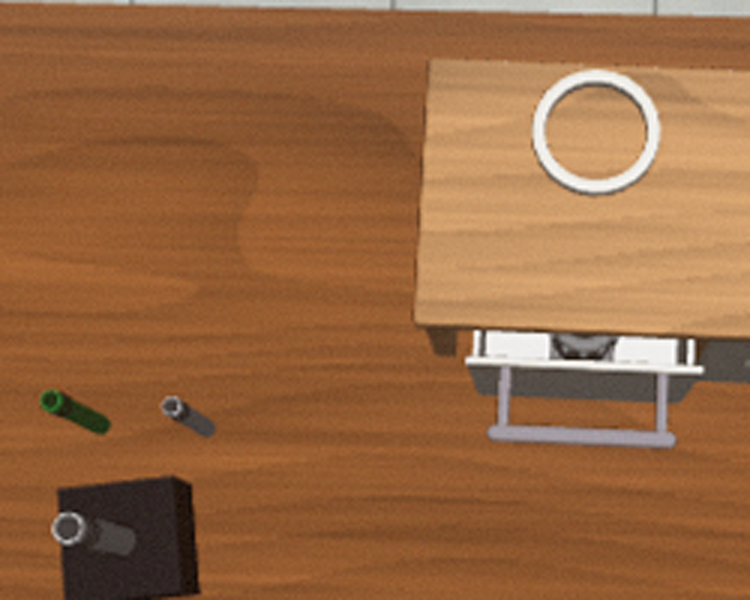

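The crop shows the handle bar from about (313.5,244) to (374.3,247) in full top-view pixels. The fitting is just visible at (344,215) and the tube rim is at (173,277). Next step is opening the bin by hooking the bar loosely between the fingers.

```bash
cat >> h.py <<'E'
from scipy.spatial.transform import Rotation as Ro
np.set_printoptions(precision=2,suppress=True)
def quat(z,y):
    "tool axes in world -> [w,x,y,z]"
    z=np.array(z,float)/np.linalg.norm(z); y=np.array(y,float); y=y-z*(y@z); y/=np.linalg.norm(y)
    q=Ro.from_matrix(np.c_[np.cross(y,z),y,z]).as_quat(); return np.r_[q[3],q[:3]]
def best(pos,z,y):
    "of the two equal grasps the one nearest the present joints"
    c=[]
    for s in(1,-1):
        q=quat(z,s*np.array(y)); j=env.solve_ik(pos,q)
        if j is not None: c.append((np.abs(np.array(j)-env.read_q()).max(),s,q,j))
    c.sort(key=lambda a:a[0]); return c[0][2:] if c else None
YAW=-0.02
EX=np.array([np.cos(YAW),np.sin(YAW),0]); EY=np.array([-EX[1],EX[0],0]); EZ=np.array([0,0,1.])
E
python3 - <<'E'
from h import *
p=env.read_tcp_pos(); env.servo_line(list(p[:2])+[270],feed=200)
env.gripper_to(32/93,20)
H=np.array([558.5,-7.5,180])
a=H+[0,0,-19+100]; q,j=best(a,[0,0,-1],EX); print(j)
env.reach(a,q); print(env.read_tcp_pos(),env.read_gripper_width()*93,env.read_contact_force())
for z in (170,161):
    env.servo_line(H*[1,1,0]+[0,0,z],feed=120); print(env.read_contact_force())
f0=np.array(env.read_contact_force())
hinge=H+EX*101; hinge[2]=50
r=np.hypot(101,130); a0=np.arctan2(130,101)
for d in np.arange(6,76,4):
    th=max(0,min(.56,(d-10)/100))  # rough
    c=np.clip((101+max(0,d-10))/r,0,1); z=50+r*np.sin(np.arccos(c))
    env.servo_line(H-EX*d+[0,0,z-19-180],feed=60)
    f=np.array(env.read_contact_force())-f0; print(d,f,env.read_tcp_pos()[[0,2]] if hasattr(env.read_tcp_pos(),'shape') else env.read_tcp_pos())
    if abs(f@EX)>14: break
print(env.read_t())
E
```

```text
[-0.1   0.33  1.58 -0.    1.24 -0.08]
[558.47  -6.79 261.  ] 32.21440856125018 [-0.12  0.03 -0.43]
[-0.73  0.05  0.36]
[ 0.05 -0.33  0.16]
6 [0.44 0.66 0.34] [552.29 161.37]
10 [-0.22  0.73  0.12] [548.34 161.12]
14 [-0.16  0.82 -0.63] [544.11 157.5 ]
18 [-0.36 -0.6  -0.65] [540.04 154.04]
22 [ 0.39  0.94 -0.24] [535.99 150.4 ]
26 [0.07 1.09 0.57] [531.99 146.45]
30 [-0.33  0.2   0.19] [527.98 142.27]
34 [-0.25  0.55  0.22] [523.96 137.75]
38 [0.27 0.48 0.35] [519.99 132.88]
42 [ 0.15 -0.35 -1.31] [516.13 127.62]
46 [ 5.48 -0.73 -4.61] [512.48 121.7 ]
50 [ 5.72 -0.4  -4.79] [508.7  115.43]
54 [ 8.86 -0.1  -7.35] [505.18 108.49]
58 [14.92 -0.24 -6.35] [502.87 101.36]
10.45
```

Run:
```python
from h import *
t=cam('top'); s=cam('scene')
for p,n in((t,'top'),(s,'scene')):
    for k in('handle','mouth'):
        for r in env.spot_point(p,k): print(n,k,world(p,r['centre']),r['confidence'])
a=cv2.resize(t['img'][150:300,260:420],None,fx=4,fy=4,interpolation=2)
b=cv2.resize(s['img'][160:310,200:360],None,fx=4,fy=4,interpolation=2)
cv2.imwrite('pics/o1.png',cv2.resize(np.hstack([a,b]),(800,375))[:,:,::-1])
```

```text
top mouth [613.47 -10.12 124.69] 0.67
scene handle [513.71  -3.69 114.5 ] 0.93
scene mouth [610.68  -6.49 124.75] 0.73
```

View pics/o1.png

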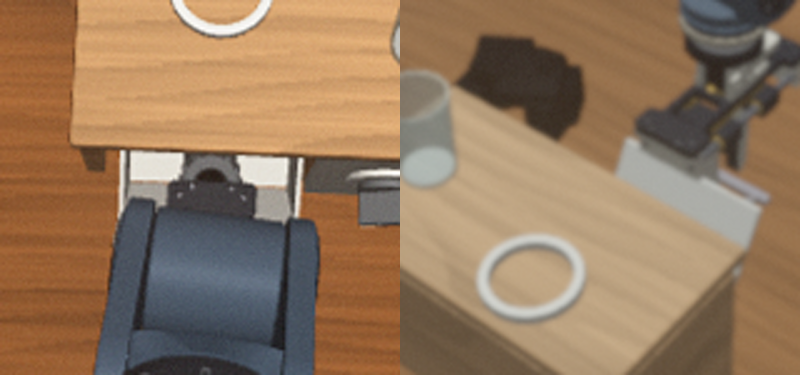

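The bin is now open, with the fitting's bore visible and its mouth estimated at (612,-8,125), as expected for fully out. I'll push slightly further to confirm the stop, then release and back off.

Run:
```python
from h import *
p=np.array([558.5,-7.5,0])-EX*58; z=101.4
for d in (3,6,9):
    env.servo_line(p-EX*d+[0,0,z],feed=40); f=np.array(env.read_contact_force()); print(d,f,env.read_tcp_pos())
    if np.linalg.norm(f[:2])>30: break
g=np.array(env.read_tcp_pos())
env.servo_line(p+EX*7+[0,0,z],feed=60); print(env.read_contact_force())
env.servo_line(p+EX*7+[0,0,240],feed=200); print(env.read_contact_force())
env.servo_line([430,60,270],feed=300)
# to a viewing/pre-grasp pose at the tube
T=np.array([486.5,343.5]); env.gripper_to(.6,20)
q,j=best(np.r_[T,270],[0,0,-1],EX); print(j); env.reach(np.r_[T-[90,0],270],q)
ps=[]
t=cam('top');s=cam('scene'); save(t,'top2.png')
for p_,n in((t,'top'),(s,'scene')):
    for k in('handle','mouth','bin_hinge','tube','tube_mid'):
        for r in env.spot_point(p_,k):
            if r['confidence']>.4: print(n,k,world(p_,r['centre']),round(r['confidence'],2))
cv2.imwrite('pics/o2.png',cv2.resize(t['img'][160:310,140:400],None,fx=3,fy=3,interpolation=2)[:,:,::-1])
print(env.read_t())
```

```text
3 [ 30.5    0.44 -15.99] [503.04  -6.58 102.38]
[-0.04  0.42  0.28]
[ 0.08 -0.35 -0.65]
[ 0.54  0.39  1.47 -0.    1.29  0.56]
top handle [516.31  -9.75 115.48] 0.57
top mouth [615.98  -8.37 126.5 ] 0.75
top bin_hinge [664.49  -8.98  48.77] 0.67
top tube [484.16 342.62   6.64] 0.74
top tube [580.2  376.19   6.95] 0.63
top tube [579.38 292.47   2.57] 0.57
top tube [393.58 309.34  -2.45] 0.5
top tube_mid [486.27 345.34  97.2 ] 0.76
top tube_mid [580.68 382.25  56.95] 0.68
top tube_mid [397.45 313.43  84.95] 0.58
top tube_mid [583.67 300.12  53.88] 0.5
top tube_mid [ 731.26 -184.8   188.32] 0.44
scene handle [512.92  -7.11 116.51] 0.73
scene mouth [610.91  -6.1  121.85] 0.71
scene tube [395.44 311.21   1.82] 0.98
scene tube [484.7  344.93  12.89] 0.82
scene tube [581.88 383.29   1.68] 0.72
scene tube [580.4  296.98   1.75] 0.59
scene tube_mid [485.37 346.37  96.24] 0.87
scene tube_mid [578.62 296.9   58.51] 0.78
scene tube_mid [390.75 314.67  85.35] 0.56
scene tube_mid [582.64 382.59  59.47] 0.49
14.9833
```

View pics/o2.png

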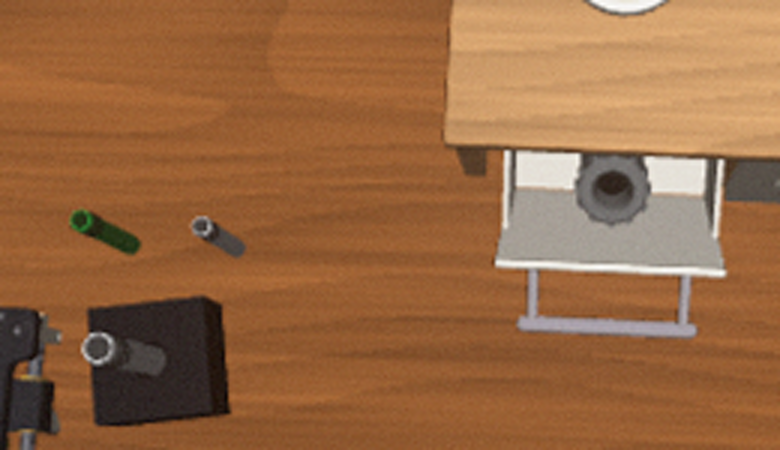

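The bin is out at its stop and the bore is clear at about (344.7,222) in the top view. The tube stands free in its holder. Next I'll check IK and grasp, closing first along x and then along y to centre the tube.

```bash
cat >> h.py <<'E'
B=-np.sin(.5)*EX+np.cos(.5)*EZ
M=np.array([612.,-8.,124.2])
E
python3 - <<'E'
from h import *
t=cam('top'); print('bore',onz(t,344.7,222,122),'handle c',onz(t,140+607/3,160+327/3,116))
def ins(depth,zt): return M+B*(zt-19-depth)
for dpt in (-60,0,44): 
    print(dpt,best(ins(dpt,120),-B,EY))
T=np.array([485.8,344.]); 
q,_=best(np.r_[T,260],[0,0,-1],EX); env.reach(np.r_[T,240],q)
env.servo_line(np.r_[T,111],feed=200); print('down',env.read_contact_force())
env.gripper_to(.0,5); print('x-grip',env.read_gripper_width()*93,env.read_contact_force(),env.read_tcp_pos())
env.gripper_to(.6); 
q,j=best(np.r_[T,111],[0,0,-1],EY); print(j); env.reach(np.r_[T,111],q); print(env.read_contact_force())
env.gripper_to(.0,35); print('y-grip',env.read_gripper_width()*93,env.read_gripper_force(),env.read_contact_force(),env.read_tcp_pos())
print(env.read_t())
E
```

```text
bore [617.43 -10.74 122.  ] handle c [513.71  -7.83 116.  ]
-60 (array([ 0.  ,  0.97, -0.01,  0.25]), array([-0.13,  0.06,  1.99,  0.09,  0.6 ,  1.4 ]))
0 (array([ 0.  ,  0.97, -0.01,  0.25]), array([-0.12,  0.19,  1.99,  0.1 ,  0.47,  1.39]))
44 (array([ 0.  ,  0.97, -0.01,  0.25]), array([-0.11,  0.28,  1.97,  0.12,  0.39,  1.38]))
down [ 0.03  0.63 -0.75]
x-grip 21.92536095465211 [ 0.26 -0.43  1.56] [485.87 344.05 111.15]
[ 0.54  0.56  1.62 -0.    0.96 -1.01]
[ 0.14 -0.07 -0.64]
y-grip 21.247559512957412 34.97826777398586 [-0.87 -0.97 -1.27] [485.8  343.97 110.97]
19.7167
```

```bash
sed -i 's/^M=.*/M=np.array([612.,-9.,124.2])/' h.py
cat >> h.py <<'E'
L=np.cross(EY,B)  # lateral in the tilt plane
def ins(depth,off=(0,0),zt=120): return M+B*(zt-19-depth)+L*off[0]+EY*off[1]
def loc(f,f0): f=np.array(f)-f0; return np.array([f@L,f@EY,f@B])
def depth(zt=120): return zt-19-(np.array(env.read_tcp_pos())-M)@B
E
python3 - <<'E'
from h import *
p=np.array(env.read_tcp_pos()); env.servo_line(p+[0,0,150],feed=200)
q,j=best(ins(-120),-B,EY); print(j); env.reach(ins(-120),q)
env.servo_line(ins(-25),feed=150); env.dwell(.2)
print(env.read_gripper_width()*93,env.read_tcp_pos(),env.read_contact_force())
f0=np.mean([env.read_contact_force() for _ in range(5)],0); np.save('f0.npy',f0)
s=cam('scene');t=cam('top')
for p_ in(s,t):
    for k in('tube_end','tube_mid','mouth'):
        for r in env.spot_point(p_,k):
            w=world(p_,r['centre'])-M
            if np.linalg.norm(w)<150: print(k,'rel mouth L,Y,B',np.array([w@L,w@EY,w@B]),round(r['confidence'],2))
a=cv2.resize(t['img'][170:270,290:390],None,fx=4,fy=4,interpolation=2); b=cv2.resize(s['img'][160:260,240:340],None,fx=4,fy=4,interpolation=2)
cv2.imwrite('pics/i1.png',np.hstack([a,b])[:,:,::-1]); print(env.read_t())
E
```

```text
[-0.14 -0.06  1.97  0.08  0.74 -1.73]
21.508291306570882 [551.73  -7.76 235.7 ] [-0.45 -0.39 -1.58]
tube_end rel mouth L,Y,B [ 2.12 -2.17 23.  ] 0.98
tube_mid rel mouth L,Y,B [ -0.04   5.63 111.8 ] 0.98
mouth rel mouth L,Y,B [-1.82  0.95 -0.81] 0.78
tube_end rel mouth L,Y,B [ 1.94 -2.8  25.42] 0.81
tube_mid rel mouth L,Y,B [  2.49  -0.26 107.03] 0.81
mouth rel mouth L,Y,B [ 2.06  2.19 -2.24] 0.95
23.3333
```

View pics/i1.png

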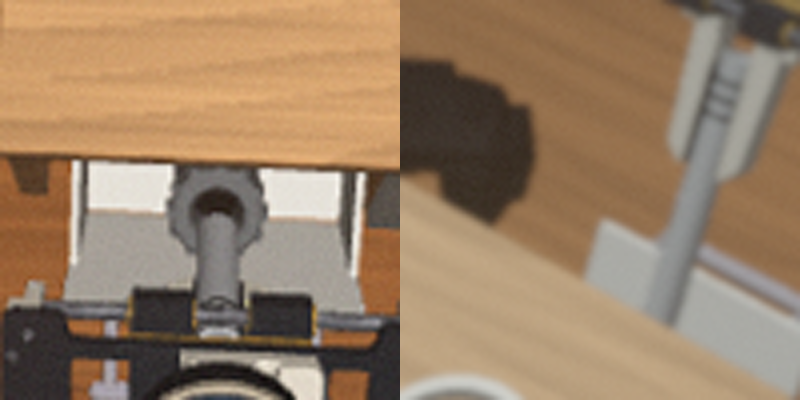

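The tube is aligned with the nut, with both centred at about x=217 in the left crop. Now I'll insert in steps and watch the force.

```bash
cat > ins.py <<'E'
from h import *
import sys
f0=np.load('f0.npy')
def run(ds,off,axial,lat,feed=30):
    for d in ds:
        env.servo_line(ins(d,off),feed=feed); f=loc(env.read_contact_force(),f0)
        print(d,round(depth(),1),f)
        if f[2]>axial or np.abs(f[:2]).max()>lat: print('stop'); break
    return d,f
E
python3 - <<'E'
from ins import *
env.servo_line(ins(-8),feed=80)
run(np.arange(-4,19,2),(0,0),6,10)
print(env.read_t(),env.read_gripper_width()*93)
E
```

```text
-4 -4.0 [-0.19 -0.23 -0.11]
-2 -2.0 [ 0.48  0.87 -0.4 ]
0 0.1 [-0.1   0.24  0.22]
2 2.1 [0.42 0.49 0.44]
4 4.1 [ 0.05  0.57 -0.55]
6 6.1 [0.54 0.11 0.43]
8 8.1 [ 0.89  1.69 -1.12]
10 10.1 [0.46 0.05 0.71]
12 12.1 [ 0.66 -0.26 -0.45]
14 14.1 [ 0.09  0.77 -0.77]
16 16.1 [0.58 0.27 0.27]
18 18.1 [ 0.54  0.35 -0.06]
26.7333 20.992234160611645
```

Run:
```python
from ins import *
run(np.arange(19.5,52,1.5),(0,0),20,14)
print(env.read_t(),env.read_gripper_width()*93)
```

```text
19.5 19.6 [0.91 0.68 0.29]
21.0 21.1 [0.53 0.78 0.71]
22.5 22.6 [ 0.02  0.68 -0.52]
24.0 24.1 [ 0.37  0.06 -1.31]
25.5 25.6 [ 0.83  0.4  -0.  ]
27.0 27.1 [ 0.83 -0.07 -0.15]
28.5 28.6 [ 0.87  0.18 -0.52]
30.0 29.9 [-0.62  1.2   3.39]
31.5 31.4 [0.11 0.91 5.76]
33.0 32.9 [0.37 0.28 7.28]
34.5 34.4 [0.27 0.46 5.63]
36.0 36.0 [0.2  0.24 6.95]
37.5 37.5 [0.44 1.39 6.26]
39.0 39.0 [0.43 0.43 6.65]
40.5 40.5 [0.33 0.79 5.11]
42.0 42.0 [ 1.32 -0.11  4.5 ]
43.5 43.3 [-0.89  0.35 11.65]
45.0 43.9 [-1.83 -0.24 26.83]
stop
31.2333 21.500300956731255
```

Drag began at about 29.5 mm and the hard bottom came at about 43.7 mm, which gives the 14 mm of seal travel. Releasing and retreating.

Run:
```python
from ins import *
env.servo_line(ins(43.6),feed=20); print(loc(env.read_contact_force(),f0))
env.gripper_to(.6); print(env.read_gripper_width()*93,env.read_contact_force())
env.servo_line(ins(43.6-110),feed=120)
p=np.array(env.read_tcp_pos()); env.servo_line(p+[-130,0,60],feed=200); env.dwell(.2)
s=cam('scene');t=cam('top')
for p_ in(s,t):
    for k in('tube_end','tube_mid','mouth','handle'):
        for r in env.spot_point(p_,k):
            w=world(p_,r['centre'])-M
            if np.linalg.norm(w)<150: print(k,np.array([w@L,w@EY,w@B]),round(r['confidence'],2))
a=cv2.resize(t['img'][150:270,290:410],None,fx=4,fy=4,interpolation=2)[:400,:400]; b=cv2.resize(s['img'][160:260,240:340],None,fx=4,fy=4,interpolation=2)
cv2.imwrite('pics/f1.png',np.hstack([a,b])[:,:,::-1]); print(env.read_t(),env.read_contact_force())
```

```text
[-0.51  0.64  7.34]
55.63449590936521 [ 0.11 -0.48  0.17]
tube_mid [-6.2   1.97 45.59] 0.57
mouth [-2.2   0.97  2.97] 0.96
handle [-91.8    1.6   37.07] 0.67
tube_end [  4.04  -0.98 -43.68] 0.91
tube_mid [-4.7  -0.14 39.7 ] 0.59
mouth [ 0.66 -1.77  1.3 ] 0.95
handle [-89.63  -4.01  41.5 ] 0.72
34.8667 [ 0.12 -0.09 -0.74]
```

View pics/f1.png

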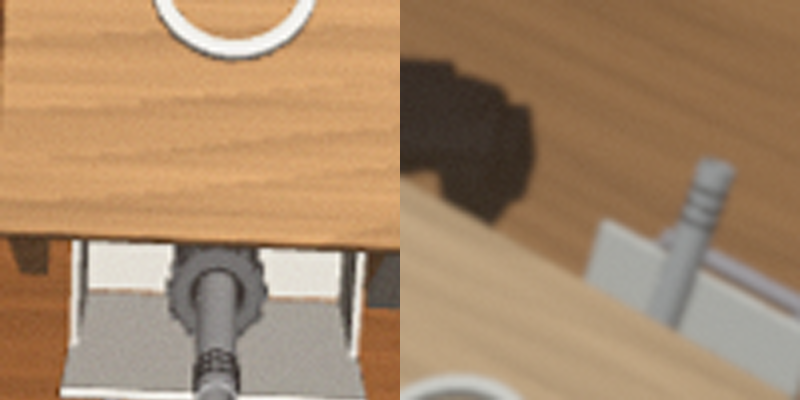

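The tube sits in the fitting (left crop, about (217,290)) with its end about 43.7 mm below the rim. The bin is open and the gripper is clear.

```bash
python3 -c "
from station import env
print(env.job_done())"
```

```text
the job is handed in; nothing more can be done
None
```

I handed the job in at about 35 s of the 64 s allowed, with no verdict returned: the bin is open at its stop, the tube is bottomed about 43.7 mm below the fitting's rim (about 27 N peak push, limit 60 N), the gripper is clear, and I didn't touch the valve, jar, feeding ring or rock cave.

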